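# Check the reagent bottle caps and swing the loose ones aside

### The arm

A 6-joint arm with a two-finger parallel gripper is mounted at the origin on the work surface. World frame = base frame: x ahead of the robot, y to its left, z up, the work surface at z = 0. Lengths are in m, angles in rad, forces in N, time in s.
With the tool pointing down it reaches from about 0.3 to 0.875 m from the base axis. Payload 4.2 kg.
Tool frame: the origin (TCP) lies between the finger pads; the fingertips stand r.tcp_to_tips ahead of it and the grasp point (between the pads) lies 5 mm behind it (r.tcp_to_tips is the distance from the TCP to the fingertips, in m); z points along the fingers, y is the line along which they close (so a half turn about z gives the same grasp; the last joint's range is limited). The gripper opens to 85 mm and grips with 20 to 120 N. Pads are 22 mm wide; open, the fingers measure 114 mm over their backs; the gripper's body (76 mm by 85 mm) begins 54 mm behind the grasp point. The pads swing forward as they close: fully open they stand 13 mm farther back than shut.
Start: joints at [1.202, 0.32, 1.565, -0, 1.257, -0.02], TCP at [0.197, 0.54, 0.245] pointing down, gripper open.
Joint ranges: [-3.11, 3.11], [-0.84, 2.01], [0.21, 2.61], [-1.34, 4.49], [0.05, 2.63], [-2.56, 2.56]. Speed limits (rad/s): [2.57, 2.57, 3.14, 3.14, 3.14, 3.14].

### API

Orientations are given as [roll, pitch, yaw] about the fixed x, y, z axes, in that order (R = Rz(yaw) Ry(pitch) Rx(roll)).
In Python, from plant import r gives the robot as it stands.
- The arm moves only by the tool move_arm, never from a script. Its argument "moves" is a list of rows, each a list of 7 numbers: the shift along the world's x, y, z in units of 2.5 cm (1.0 is 2.5 cm), then the turn, a rotation vector about the world's x, y, z in units of 4 degrees (1.0 is 4 degrees), then the opening, from 0 (shut) to 1 (fully open). A call has 1 to 12 rows; each row shifts and turns the commanded pose from where the row before left it; what a row does not reach is not made up. A row lasts 1/10 s, in which the tool goes at most 50 mm and 8.59 degrees, less where a joint would pass 70% of its speed; a pose out of reach is approached as far as the arm can. A call with a number of a shift or a turn outside -1 to 1 is refused whole. A call with a gripper value outside its range is refused whole. The fingers move at their own pace and stop on an object; "squeeze" is the grip in N (left out, the last holds). Time passes only in rows, so rows that do not move let the fingers close. It gives the time, the measured TCP pose, the force, the opening and the grip force at its end, in the units of the state.
- r.sense(): the state, without advancing time (a new reading comes with each control period).
- r.capture(name): name is "scene" or "top" or "wrist"; returns a dict with "img" (400x640x3 uint8, blue, green, red), "intrinsics" (3x3 intrinsics, pixels), "position" and "orientation" of the camera in the world; the wrist camera has in their place "tool_from_camera" (4x4, takes a point from camera to tool coordinates, whose origin is the TCP and whose axes are the flange's). Camera axes: x right, y down, z forward; pixel columns grow to the right and rows downward; lengths in m; the calibration is good to about 2 mm. A picture is of the moment at which its call begins: read the wrist's pose just before it. There is no depth.
- r.hand_in(): hands the job in; it is judged then, once.
The state is a dict: "t": time; "joint_positions": joint angles; "dq": joint speeds; "joint_torque": joint torques, N m; "ee_pos": TCP position; "tcp_rot": TCP orientation; "contact_force": force on the tool from outside, world axes, zero at the start; "ft_torque": the same for the moment, N m; "opening": opening from 0.0 (shut) to 1.0 (fully open); "grip_force": force on a finger pad.
Only numpy, scipy, OpenCV 4.12 (cv2) and the standard library are available. Lean on these libraries where they do the work, as an engineer would, in place of code of your own. Each camera call takes 0.05 s, during which the arm holds its last target. There are 200 camera calls.

### The job

Two of the amber bottles in the rack were left with loose caps, which only a gentle clockwise twist of the caps will show. Snug each loose cap down clockwise until it seats and set its bottle gently upright on the swing tray; then swing the tray anticlockwise about its pin right up to its stop (a push near its free corner moves it easily), out of the way for rework, with both bottles standing on it. Unscrew nothing, grip lightly, and leave the sound bottles in the rack and the other glassware where they are.

Things in the scene. Friction and masses are not known exactly. Their poses are not given: they have to be found in the camera images.
- rack: Aluminium bottle rack, fixed to the bench: base plate 156 (x) x 234 (y) x 4 mm and a 4 mm top plate with six square 53 mm windows, its upper face 32 mm above the bench. Origin: centre of the underside; z up. Window centres at x = -39 or +39 mm and y = -78, 0 or +78 mm in its own axes. Four windows hold a bottle standing on the base plate, one a small beaker, one is empty; which is where varies.
- bottle_a: One of four alike square amber bottles, 0.2 to 0.26 kg: body 50 x 50 mm up to 74 mm, shoulder and neck to 86 mm, black ribbed round cap, 36 mm diameter, from 86 to 110 mm. Which two caps are loose varies. A grip over 25 N is too hard. Origin: centre of the underside (4 mm above the bench in the rack); z up, sides along x, y. In its window it can turn only about 0.06 rad.
- bottle_b: One of four alike square amber bottles, 0.2 to 0.26 kg: body 50 x 50 mm up to 74 mm, shoulder and neck to 86 mm, black ribbed round cap, 36 mm diameter, from 86 to 110 mm. Which two caps are loose varies. A grip over 25 N is too hard. Origin: centre of the underside (4 mm above the bench in the rack); z up, sides along x, y. In its window it can turn only about 0.06 rad.
- bottle_c: One of four alike square amber bottles, 0.2 to 0.26 kg: body 50 x 50 mm up to 74 mm, shoulder and neck to 86 mm, black ribbed round cap, 36 mm diameter, from 86 to 110 mm. Which two caps are loose varies. A grip over 25 N is too hard. Origin: centre of the underside (4 mm above the bench in the rack); z up, sides along x, y. In its window it can turn only about 0.06 rad.
- bottle_d: One of four alike square amber bottles, 0.2 to 0.26 kg: body 50 x 50 mm up to 74 mm, shoulder and neck to 86 mm, black ribbed round cap, 36 mm diameter, from 86 to 110 mm. Which two caps are loose varies. A grip over 25 N is too hard. Origin: centre of the underside (4 mm above the bench in the rack); z up, sides along x, y. In its window it can turn only about 0.06 rad.
- cap_a (a joint): Turn of bottle a's cap on its neck, rad, 0 as found, falling (negative) as it is screwed clockwise from above. A tight cap does not turn (under 0.25 rad, play and give): fingers gripping with 5 to 10 N slip on it at about 0.2 N m. A loose cap turns under about 0.05 N m; clockwise it seats firmly at -0.8. The bottle can be lifted by its cap.
- cap_b (a joint): Turn of bottle b's cap on its neck, rad, 0 as found, falling (negative) as it is screwed clockwise from above. A tight cap does not turn (under 0.25 rad, play and give): fingers gripping with 5 to 10 N slip on it at about 0.2 N m. A loose cap turns under about 0.05 N m; clockwise it seats firmly at -0.8. The bottle can be lifted by its cap.
- cap_c (a joint): Turn of bottle c's cap on its neck, rad, 0 as found, falling (negative) as it is screwed clockwise from above. A tight cap does not turn (under 0.25 rad, play and give): fingers gripping with 5 to 10 N slip on it at about 0.2 N m. A loose cap turns under about 0.05 N m; clockwise it seats firmly at -0.8. The bottle can be lifted by its cap.
- cap_d (a joint): Turn of bottle d's cap on its neck, rad, 0 as found, falling (negative) as it is screwed clockwise from above. A tight cap does not turn (under 0.25 rad, play and give): fingers gripping with 5 to 10 N slip on it at about 0.2 N m. A loose cap turns under about 0.05 N m; clockwise it seats firmly at -0.8. The bottle can be lifted by its cap.
- tray_mount: Fixed foot of the swing tray: a steel flange (52 mm diameter, 5 mm high) on the bench with an upright pin, pin head 42 mm above the bench, and a small steel stop angle (26 mm high) that the tray's far long side meets when swung aside. Origin: on the bench on the pin's axis; z up. It carries the tray.
- tray (a joint): Angle of the swing tray about its pin, rad, growing anticlockwise seen from above; 0: tray axes parallel to the foot's axes; 1.571: hard against its stop, the swung-aside position. It turns with light friction (0.12 N m, about 1 N at the free end) and stays where it is left.
- tray_floor (a point): Centre of the tray's floor, upper face (11 mm above the bench). Shallow aluminium tray, outside 200 (x) x 150 (y) mm, walls 3 mm, rim 33 mm and underside 8 mm above the bench. In its axes the pin is at x = +86, y = +61 mm, in a bush of 20 mm diameter, the free end at x = -100 mm, the outer faces of the long sides at y = +75 (pin side, the one to push) and -75 mm.
- tray_pin (a point): Pin axis of the tray at floor height; axes as the tray.
- tray_corner (a point): Top of the tray's free corner on the pin side (x = -100, y = +75 mm from the floor centre). Pushing this side wall near this corner towards the tray's own -y turns the tray anticlockwise, to its stop.
- beaker: Small clear beaker, 44 mm diameter, 58 mm high, standing in one window of the rack. Leave alone. Origin: centre of the underside.
- flask_clear: Clear volumetric flask, 70 mm diameter bulb, thin neck, 148 mm high, behind the rack. Leave alone. Origin: centre of the underside.
- flask_small: Reddish volumetric flask, 66 mm diameter bulb, 165 mm high, left of the rack. Leave alone. Origin: centre of the underside.
- measure: Measuring cylinder, 27 mm diameter on a 56 mm foot, 160 mm high, left of the rack. Leave alone. Origin: centre of the underside.
- bulb: Black rubber pipette bulb standing on the bench between robot and rack, 58 mm diameter, 62 mm high. Leave alone. Origin: centre of the underside.
Mind the look-alikes: they are no part of the job. Leave any turquoise look-alike of the bottle_d alone. What is shaped like the bottle_a but blue is not meant.

How it is judged:
By the outcome, as a careful person would: the job done as asked, in the order asked, and still so for the second after the job is handed in, with the robot touching nothing.
It also fails if it takes over 72 s, if anything falls off the work surface, if the arm or the gripper's body presses on something with over 40 N, if the wrist force passes 120 N, or if a joint passes its speed limit or range.

## Working session

There is one attempt and no reset: what is moved stays moved. The work goes in short steps, Python scripts to look and compute and a tool call to move; the robot and the scene stay as the last step left them, time stands still between calls to the robot, and variables do not carry over. Pictures are saved under pics/ and viewed, at most 10 in all, crops included, and the job is handed in when it is done.

Besides the shell and the picture viewer there is one more tool, called after "Request:" in YAML: its name, and indented under it one key for each argument. move_arm: Moves the arm, as the interface text tells. Shifts and turns lie within -1 to 1; 1 stands for 2.5 cm of shift or 4 degrees of turn. Its arguments: {"type":"object","properties":{"moves":{"type":"array"},"squeeze":{"type":"number"}},"required":["moves"]}

```bash
mkdir -p pics; ls; python3 - <<'E'
from plant import r
import cv2
for n in ("scene","top"):
    c=r.capture(n); cv2.imwrite(f"pics/{n}0.png",c["img"]); print(n,c["intrinsics"],c["position"],c["orientation"])
print(r.sense(), r.tcp_to_tips)
E
```

```text
pics
scene [[413.14317694   0.         326.57641062]
 [  0.         413.14317694 192.37772307]
 [  0.           0.           1.        ]] [1.2211502  0.25695984 0.76136584] [-2.3363006  -0.01044099  1.74932961]
top [[420.64890344   0.         322.26990422]
 [  0.         420.64890344 198.47224526]
 [  0.           0.           1.        ]] [0.47347719 0.14054268 0.95068355] [-3.07107658  0.03581054 -1.57416806]
{'t': 0.1, 'joint_positions': array([ 1.20198034e+00,  3.20246618e-01,  1.56555229e+00, -2.05013885e-05,
        1.25742272e+00, -2.00218906e-02]), 'dq': array([ 0.00072196, -0.00145304, -0.00320521,  0.00027601, -0.00014091,
        0.00083289]), 'joint_torque': array([-6.05205878e-04, -4.16411412e+01, -2.34702855e+01, -1.10234319e-04,
        4.92574327e-03, -2.81493561e-05]), 'ee_pos': array([0.19638453, 0.53999055, 0.24455746]), 'tcp_rot': array([-3.13996362e+00, -1.31240778e-05,  2.79280488e+00]), 'contact_force': array([ 0.76606632, -0.0837647 , -0.48028389]), 'ft_torque': array([-0.02175362,  0.02332335,  0.06479309]), 'grip_force': 0.0, 'opening': 0.9977437169405731} 0.014
```

View pics/top0.png

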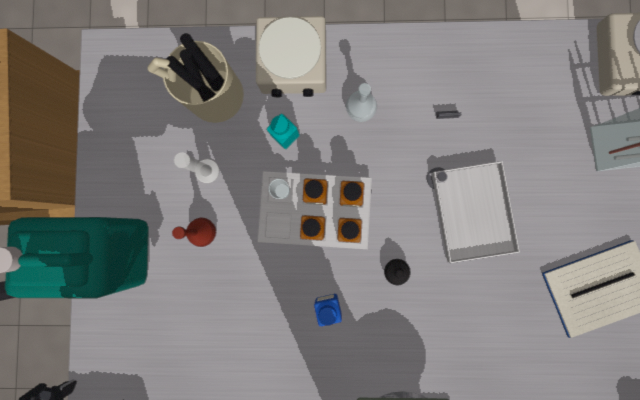

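View pics/scene0.png

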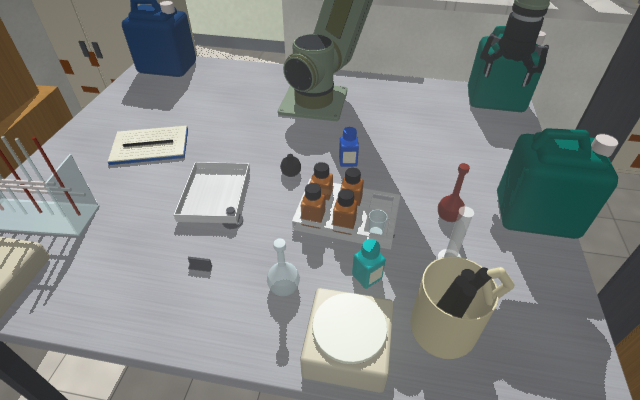

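The top view shows four amber bottles with black caps at about (315,190), (351,192), (312,228) and (349,230). The blue one at (328,312) and the turquoise one at (283,130) are look-alikes outside the rack. The beaker is at (279,188) and the empty window at (279,224). The tray is around (476,212), with its pin at (438,178) and stop at (447,114). I'll enlarge this area to confirm and measure.

```bash
cat > h.py <<'E'
import numpy as np, cv2
from scipy.spatial.transform import Rotation as Ro
CAM={"top":(np.array([[420.64890344,0,322.26990422],[0,420.64890344,198.47224526],[0,0,1]]),np.array([0.47347719,0.14054268,0.95068355]),[-3.07107658,0.03581054,-1.57416806]),
"scene":(np.array([[413.14317694,0,326.57641062],[0,413.14317694,192.37772307],[0,0,1]]),np.array([1.2211502,0.25695984,0.76136584]),[-2.3363006,-0.01044099,1.74932961])}
def back(n,uv,z):
    K,p,o=CAM[n]; d=Ro.from_euler('xyz',o).apply(np.linalg.solve(K,[uv[0],uv[1],1])); return p+d*(z-p[2])/d[2]
def proj(n,P):
    K,p,o=CAM[n]; q=Ro.from_euler('xyz',o).inv().apply(np.atleast_2d(P)-p)@K.T; return q[:,:2]/q[:,2:]
E
python3 - <<'E'
from h import *
im=cv2.imread("pics/top0.png")
c=cv2.resize(im[155:270,250:525],None,fx=2.9,fy=2.9,interpolation=cv2.INTER_CUBIC); cv2.imwrite("pics/crop1.png",c)
g=im.max(2); m=((g<45)*255).astype('uint8'); m[:, :295]=0; m[:170]=0;m[250:]=0;m[:,372:]=0
n,l,s,ce=cv2.connectedComponentsWithStats(m)
for i in range(1,n):
    if s[i,4]>40: print(ce[i],s[i],back("top",ce[i],.112))
E
```

```text
[313.42465753 188.47031963] [305 180  17  18 219] [0.55306263 0.18806652 0.112     ]
[351.91071429 190.93303571] [344 183  17  17 224] [0.54760254 0.11109339 0.112     ]
[310.71962617 226.96728972] [303 219  17  17 214] [0.4760744  0.19360908 0.112     ]
[349.55238095 229.44761905] [342 222  16  16 210] [0.47089367 0.116405   0.112     ]
```

View pics/crop1.png

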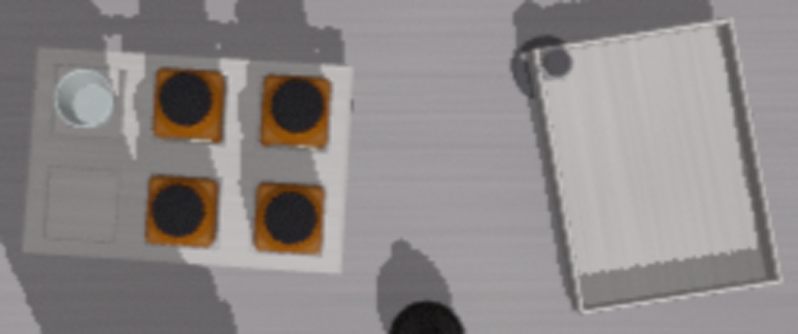

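```bash
python3 - <<'E'
from h import *
f=lambda u,v:(250+(u+.5)/2.9-.5,155+(v+.5)/2.9-.5)
rc=np.array([back("top",f(*p),.032)[:2] for p in [(40,48),(352,67),(342,272),(23,250)]])
print(rc,rc.mean(0)); ex=rc[0]+rc[1]-rc[2]-rc[3]; ey=rc[0]+rc[3]-rc[1]-rc[2]
a=np.arctan2(ex[1],ex[0]); b=np.arctan2(-ey[0],ey[1]); print("rack yaw",a,b, np.hypot(*ex)/2,np.hypot(*ey)/2)
yaw=b; R=np.array([[np.cos(yaw),-np.sin(yaw)],[np.sin(yaw),np.cos(yaw)]])
for x in(39,-39):
  for y in (78,0,-78): print("win",x,y,rc.mean(0)+R@np.array([x,y])/1e3)
tc=np.array([back("top",f(*p),.033)[:2] for p in [(538,55),(733,22),(778,280),(580,310)]])
print(tc,tc.mean(0)); ex=tc[0]+tc[1]-tc[2]-tc[3]; ey=tc[0]+tc[3]-tc[1]-tc[2]
a=np.arctan2(ex[1],ex[0]);b=np.arctan2(-ey[0],ey[1]);print("tray yaw",a,b,np.hypot(*ex)/2,np.hypot(*ey)/2)
R=np.array([[np.cos(a),-np.sin(a)],[np.sin(a),np.cos(a)]])
print("pin",tc.mean(0)+R@[.086,.061],"pin px",back("top",f(555,60),.042))
print("stop",back("top",(447,114),.026),"bulb",back("top",(397,272),.03),"flask",back("top",(362,105),.04))
# caps in scene image: predict & measure
im=cv2.imread("pics/scene0.png"); g=im.max(2); m=((g<45)*255).astype('uint8'); m[:, :295]=0; m[:155]=0;m[210:]=0;m[:,370:]=0
n,l,s,ce=cv2.connectedComponentsWithStats(m)
for i in range(1,n):
    if s[i,4]>40: print(ce[i],s[i],back("scene",ce[i],.102))
E
```

```text
[[0.59971073 0.30319173]
 [0.58331168 0.06621784]
 [0.42947187 0.07542642]
 [0.44636596 0.31508434]] [0.51471506 0.18998008]
rack yaw -0.06858447502797 -0.06973757236493776 0.15395423801502278 0.23889658148379486
win 39 78 [0.55905539 0.26507293]
win 39 0 [0.55362026 0.18726252]
win 39 -78 [0.54818514 0.10945211]
win -39 78 [0.48124498 0.27050805]
win -39 0 [0.47580986 0.19269764]
win -39 -78 [0.47037473 0.11488723]
[[ 0.5911838  -0.07290846]
 [ 0.61485747 -0.21794617]
 [ 0.42313696 -0.24423428]
 [ 0.40132054 -0.09946406]] [ 0.50762469 -0.15863824]
tray yaw 0.13760999690423972 0.15569593094336937 0.19261271243147615 0.14667820842078433
pin [ 0.58444397 -0.08641775] pin px [ 0.58619175 -0.08324299  0.042     ]
stop [ 0.72471102 -0.10337598  0.026     ] bulb [0.37884705 0.01268201 0.03      ] flask [0.74347328 0.08484394 0.04      ]
```

The crop confirms the four amber, black-capped bottles in the rack windows at crop pixels (187,98), (297,104), (181,209) and (290,217). Their fitted cap positions agree with the rack windows to about 1 mm. The blue and turquoise look-alikes stand outside the rack. I'll start with the far-left bottle at (0.5535, 0.1877).

Request:
move_arm:
  moves:
    - [1,-1,0,0,0,0,0.65]
    - [1,-1,0,0,0,0,0.65]
    - [1,-1,0,0,0,0,0.65]
    - [1,-1,0,0,0,0,0.65]
    - [1,-1,0,0,0,0,0.65]
    - [1,-1,0,0,0,0,0.65]
    - [1,-1,0,0,0,0,0.65]
    - [1,-1,0,0,0,0,0.65]
    - [1,-1,0,0,0,0,0.65]
    - [1,-1,0,0,0,0,0.65]
    - [1,-1,0,0,0,0,0.65]
    - [1,-1,0,0,0,0,0.65]
  squeeze: 20

```text
t: 1.3
ee_pos: [0.4972, 0.2391, 0.245]
tcp_rot: [-3.141, -0.001, 2.793]
contact_force: [1.2, 0.4, 0.1]
opening: 0.65
grip_force: 0.0
```

Request:
move_arm:
  moves:
    - [1,-1,-0.5,0,0,0,0.65]
    - [1,-1,-1,0,0,0,0.65]
    - [0.28,-0.09,-1,0,0,0,0.65]
    - [0,0,0,0,0,0,0.65]
    - [0,0,0,0,0,0,0.65]

```text
t: 1.8
ee_pos: [0.5531, 0.1882, 0.1826]
tcp_rot: [-3.141, -0.001, 2.793]
contact_force: [-0.6, 0.3, 0.9]
opening: 0.65
grip_force: 0.0
```

Request:
move_arm:
  moves:
    - [0,0,-1,0,0,0,0.65]
    - [0,0,-1,0,0,0,0.65]
    - [0,0,-0.8,0,0,0,0.65]
    - [0,0,-0.4,0,0,0,0.65]
    - [0,0,0,0,0,0,0.35]
    - [0,0,0,0,0,0,0.35]
    - [0,0,0,0,0,0,0.3]
    - [0,0,0,0,0,0,0.3]
  squeeze: 20

```text
t: 2.6
ee_pos: [0.5539, 0.1883, 0.1037]
tcp_rot: [3.14, 0.001, 2.793]
contact_force: [0.0, -0.1, 1.3]
opening: 0.41
grip_force: 21.4
```

```bash
python3 - <<'E'
from plant import r
s=r.sense(); print({k:s[k] for k in("t","ee_pos","contact_force","ft_torque","opening","grip_force")})
E
```

```text
{'t': 2.6, 'ee_pos': array([0.55392796, 0.18834796, 0.103746  ]), 'contact_force': array([ 0.00768753, -0.06187408,  1.26595081]), 'ft_torque': array([ 0.00951765,  0.02361299, -0.0156816 ]), 'opening': 0.41032297951230945, 'grip_force': 21.419784128665924}
```

Request:
move_arm:
  moves:
    - [0,0,0,0,0,-0.7,0.3]
    - [0,0,0,0,0,-0.7,0.3]
    - [0,0,0,0,0,-0.7,0.3]
    - [0,0,0,0,0,-0.7,0.3]

```text
t: 3.0
ee_pos: [0.5538, 0.1883, 0.1038]
tcp_rot: [3.14, 0.001, 2.595]
contact_force: [-0.3, -0.2, 0.7]
opening: 0.413
grip_force: 21.4
```

```bash
cat > s.py <<'E'
from plant import r
s=r.sense()
for k in("t","ee_pos","tcp_rot","contact_force","ft_torque","opening","grip_force"): print(k,s[k])
print("j1,j6",s["joint_positions"][[0,5]])
E
python3 s.py
```

```text
t 3.0
ee_pos [0.55384571 0.18827368 0.10378729]
tcp_rot [3.14041211e+00 7.55082749e-04 2.59528749e+00]
contact_force [-0.29064131 -0.24569942  0.71279434]
ft_torque [-0.02385518  0.1193645   0.04122225]
opening 0.4131015170008316
grip_force 21.408458948135376
j1,j6 [ 0.30791618 -0.71672361]
```

Request:
move_arm:
  moves:
    - [0,0,0,0,0,-0.8,0.3]
    - [0,0,0,0,0,-0.8,0.3]
    - [0,0,0,0,0,-0.8,0.3]
    - [0,0,0,0,0,-0.8,0.3]

```text
t: 3.4
ee_pos: [0.5537, 0.1881, 0.1038]
tcp_rot: [3.141, 0.0, 2.372]
contact_force: [-0.7, -0.6, 0.7]
opening: 0.412
grip_force: 21.5
```

```bash
python3 s.py
```

```text
t 3.4
ee_pos [0.55368801 0.18805775 0.10376728]
tcp_rot [3.14086739e+00 4.79468514e-04 2.37167010e+00]
contact_force [-0.69659614 -0.58029768  0.65901726]
ft_torque [-0.04519889  0.21212051  0.00295133]
opening 0.41187759347253317
grip_force 21.46331548690796
j1,j6 [ 0.30779434 -0.49302277]
```

Request:
move_arm:
  moves:
    - [0,0,0,0,0,-0.8,0.3]
    - [0,0,0,0,0,-0.8,0.3]
    - [0,0,0,0,0,-0.8,0.3]
    - [0,0,0,0,0,-0.8,0.3]
    - [0,0,0,0,0,-0.8,0.3]

```text
t: 3.9
ee_pos: [0.5535, 0.1879, 0.1038]
tcp_rot: [3.141, 0.0, 2.093]
contact_force: [-2.0, -0.2, 2.1]
opening: 0.411
grip_force: 21.5
```

```bash
python3 s.py
```

```text
t 3.9
ee_pos [0.55345885 0.18791316 0.10380053]
tcp_rot [3.14135225e+00 3.36499900e-04 2.09253244e+00]
contact_force [-1.96113568 -0.17561784  2.0945448 ]
ft_torque [-0.14360919  0.24292202  0.04748905]
opening 0.4108929258425219
grip_force 21.527400612831116
j1,j6 [ 0.30778083 -0.21375576]
```

Request:
move_arm:
  moves:
    - [0,0,0,0,0,-0.8,0.3]
    - [0,0,0,0,0,-0.8,0.3]

```text
t: 4.1
ee_pos: [0.5534, 0.1878, 0.1038]
tcp_rot: [3.141, 0.0, 1.981]
contact_force: [-1.6, -1.2, 1.4]
opening: 0.413
grip_force: 21.6
```

```bash
python3 s.py
```

```text
t 4.1
ee_pos [0.55341486 0.18783086 0.10383744]
tcp_rot [3.14147966e+00 3.81316231e-04 1.98082433e+00]
contact_force [-1.61001948 -1.17732469  1.42049905]
ft_torque [-0.18970161  0.30996523  0.02583095]
opening 0.41287669041060404
grip_force 21.552852988243103
j1,j6 [ 0.30771627 -0.10204764]
```

Request:
move_arm:
  moves:
    - [0,0,0,0,0,-0.6,0.3]
    - [0,0,0,0,0,-0.6,0.3]
    - [0,0,0,0,0,0,0.3]

```text
t: 4.4
ee_pos: [0.5532, 0.1874, 0.1038]
tcp_rot: [-3.141, 0.001, 1.901]
contact_force: [-3.5, -3.4, 5.6]
opening: 0.414
grip_force: 21.8
```

```bash
python3 s.py | grep -E "rot|torque"
```

```text
tcp_rot [-3.14089770e+00  1.25562739e-03  1.90086775e+00]
ft_torque [-0.54192233  0.5632838   0.47215426]
```

Request:
move_arm:
  moves:
    - [0,0,0,0,0,-0.6,0.3]
    - [0,0,0,0,0,-0.6,0.3]
    - [0,0,0,0,0,0,0.3]

```text
t: 4.7
ee_pos: [0.5533, 0.1878, 0.1038]
tcp_rot: [-3.141, 0.0, 1.816]
contact_force: [-3.6, -2.3, 5.0]
opening: 0.417
grip_force: 22.0
```

```bash
python3 s.py | grep -E "rot|torque"
```

```text
tcp_rot [-3.14149705e+00  3.82868768e-04  1.81589762e+00]
ft_torque [-0.48127472  0.59258535  0.04931299]
```

The cap turned freely to about 0.85 rad, then the torque rose to 0.47 N m, so it was loose and is now seated. Next I lift the bottle.

Request:
move_arm:
  moves:
    - [0,0,0.3,0,0,0,0.3]
    - [0,0,0.6,0,0,0,0.3]
    - [0,0,0.8,0,0,0,0.3]
    - [0,0,0.9,0,0,0,0.3]
    - [0,0,0.9,0,0,0,0.3]
    - [0,0,0.9,0,0,0,0.3]
    - [0,0,0.7,0,0,0,0.3]
    - [0,0,0.3,0,0,0,0.3]

```text
t: 5.5
ee_pos: [0.5546, 0.1888, 0.2401]
tcp_rot: [3.137, -0.001, 1.816]
contact_force: [0.6, 0.8, -2.5]
opening: 0.41
grip_force: 21.4
```

```bash
python3 - <<'E'
from plant import r
import cv2
c=r.capture("scene"); cv2.imwrite("pics/lift.png",cv2.resize(c["img"][80:260,140:440],None,fx=2,fy=2))
E
python3 s.py
```

```text
t 5.55
ee_pos [0.55464254 0.18877946 0.24030217]
tcp_rot [ 3.13659495e+00 -9.07805068e-04  1.81583033e+00]
contact_force [ 0.50671407 -0.05400141 -1.89093107]
ft_torque [-0.02879235 -0.12290253 -0.01146287]
opening 0.4110787189254049
grip_force 21.390082240104675
j1,j6 [0.3081268  0.06289908]
```

View pics/lift.png

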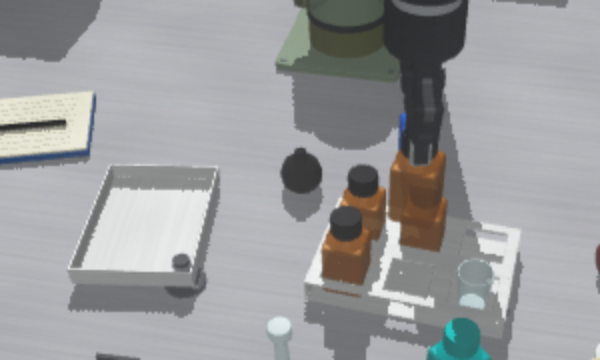

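The picture shows the bottle lifted and upright in the fingers at about (418,185), with the other three still in the rack. I'm carrying it to the tray.

Request:
move_arm:
  moves:
    - [0,-0.4,0,0,0,0,0.3]
    - [0,-0.8,0,0,0,0,0.3]
    - [0,-1,0,0,0,0.3,0.3]
    - [0,-1,0,0,0,0.3,0.3]
    - [0,-1,0,0,0,0.3,0.3]
    - [0,-1,0,0,0,0.3,0.3]
    - [-0.1,-1,0,0,0,0.3,0.3]
    - [-0.1,-1,0,0,0,0.3,0.3]
    - [-0.1,-1,0,0,0,0.3,0.3]
    - [0,-1,0,0,0,0.3,0.3]
    - [0,-1,0,0,0,0.3,0.3]
    - [0,-1,0,0,0,0.3,0.3]

```text
t: 6.75
ee_pos: [0.545, -0.0933, 0.2363]
tcp_rot: [-3.139, -0.002, 2.026]
contact_force: [0.6, 1.1, -2.0]
opening: 0.409
grip_force: 21.4
```

Request:
move_arm:
  moves:
    - [0,-1,0,0,0,0,0.3]
    - [0,-1,0,0,0,0,0.3]
    - [0,-0.7,0,0,0,0,0.3]
    - [0,-0.37,-0.3,0,0,0,0.3]
    - [0,0,-0.8,0,0,0,0.3]
    - [0,0,-1,0,0,0,0.3]
    - [0,0,-1,0,0,0,0.3]
    - [0,0,-0.9,0,0,0,0.3]
    - [0,0,-0.5,0,0,0,0.3]
    - [0,0,-0.3,0,0,0,0.3]
    - [0,0,0,0,0,0,0.3]

```text
t: 7.85
ee_pos: [0.5456, -0.1683, 0.117]
tcp_rot: [-3.141, -0.001, 2.025]
contact_force: [-0.5, -0.1, -2.1]
opening: 0.412
grip_force: 21.4
```

```bash
python3 s.py
```

```text
t 7.85
ee_pos [ 0.54564939 -0.16832557  0.11700342]
tcp_rot [-3.14050895e+00 -1.27969020e-03  2.02509849e+00]
contact_force [-0.53189921 -0.11661415 -2.13953419]
ft_torque [ 0.00114334 -0.00016465 -0.04350365]
opening 0.411598138960488
grip_force 21.38330340385437
j1,j6 [-0.31944935 -0.77386166]
```

Request:
move_arm:
  moves:
    - [0,0,-0.1,0,0,0,0.3]
    - [0,0,-0.07,0,0,0,0.3]
    - [0,0,-0.06,0,0,0,0.3]
    - [0,0,0,0,0,0,0.3]

```text
t: 8.25
ee_pos: [0.5461, -0.1686, 0.1124]
tcp_rot: [3.141, 0.0, 2.025]
contact_force: [-0.1, 0.3, -1.1]
opening: 0.41
grip_force: 21.4
```

Request:
move_arm:
  moves:
    - [0,0,-0.04,0,0,0,0.3]
    - [0,0,0,0,0,0,0.3]

```text
t: 8.45
ee_pos: [0.546, -0.1686, 0.1111]
tcp_rot: [3.141, 0.0, 2.025]
contact_force: [-0.7, 0.4, -2.1]
opening: 0.413
grip_force: 21.4
```

```bash
python3 s.py|grep -E "pos|force"
```

```text
ee_pos [ 0.54600859 -0.16861258  0.11113009]
contact_force [-0.65420414  0.39836762 -2.14721205]
grip_force 21.384617686271667
```

Request:
move_arm:
  moves:
    - [0,0,-0.03,0,0,0,0.3]
    - [0,0,0,0,0,0,0.3]

```text
t: 8.65
ee_pos: [0.5462, -0.1688, 0.1106]
tcp_rot: [3.141, 0.001, 2.025]
contact_force: [-0.4, 0.0, 0.8]
opening: 0.41
grip_force: 21.6
```

Request:
move_arm:
  moves:
    - [0,0,-0.03,0,0,0,0.3]
    - [0,0,0,0,0,0,0.3]

```text
t: 8.85
ee_pos: [0.5463, -0.1691, 0.1105]
tcp_rot: [3.141, 0.001, 2.025]
contact_force: [-1.7, -1.4, 4.8]
opening: 0.414
grip_force: 21.9
```

Request:
move_arm:
  moves:
    - [0,0,0,0,0,0,0.6]
    - [0,0,0,0,0,0,0.65]
    - [0,0,0,0,0,0,0.65]
    - [0,0,0.5,0,0,0,0.65]
    - [0,0,1,0,0,0,0.65]
    - [0,0,1,0,0,0,0.65]
    - [0,0,0.4,0,0,0,0.65]

```text
t: 9.55
ee_pos: [0.5474, -0.169, 0.1853]
tcp_rot: [3.138, 0.004, 2.025]
contact_force: [-0.4, -0.7, -0.1]
opening: 0.656
grip_force: 0.0
```

Request:
move_arm:
  moves:
    - [0,0.9,0,0,0,1,0.65]
    - [0,1,0,0,0,1,0.65]
    - [0,1,0,0,0,1,0.65]
    - [0,1,0,0,0,1,0.65]
    - [0,1,0,0,0,1,0.65]
    - [0,1,0,0,0,1,0.65]
    - [0,1,0,0,0,1,0.65]
    - [0,1,0,0,0,1,0.65]
    - [0,1,0,0,0,1,0.65]
    - [0,1,0,0,0,1,0.65]
    - [0.08,1,0,0,0,1,0.65]
    - [0,0.3,0,0,0,0,0.65]

```text
t: 10.75
ee_pos: [0.548, 0.1134, 0.182]
tcp_rot: [3.141, -0.0, 2.795]
contact_force: [-0.6, -1.2, -0.8]
opening: 0.645
grip_force: 0.0
```

```bash
python3 - <<'E'
from plant import r
import cv2
a=r.capture("scene"); b=r.capture("top")
cv2.imwrite("pics/placed.png",cv2.hconcat([cv2.resize(a["img"][100:300,150:350],None,fx=2,fy=2),cv2.resize(b["img"][120:320,330:530],None,fx=2,fy=2)]))
E
python3 s.py
```

```text
t 10.85
ee_pos [0.54778777 0.11206579 0.18191856]
tcp_rot [-3.14122732e+00 -3.21797245e-04  2.79356764e+00]
contact_force [ 1.17677659 -0.41106446 -0.71218619]
ft_torque [ 0.03891398 -0.03508794 -0.0091074 ]
opening 0.6503379956314056
grip_force 0.0
j1,j6 [ 0.1813086  -1.04138511]
```

View pics/placed.png

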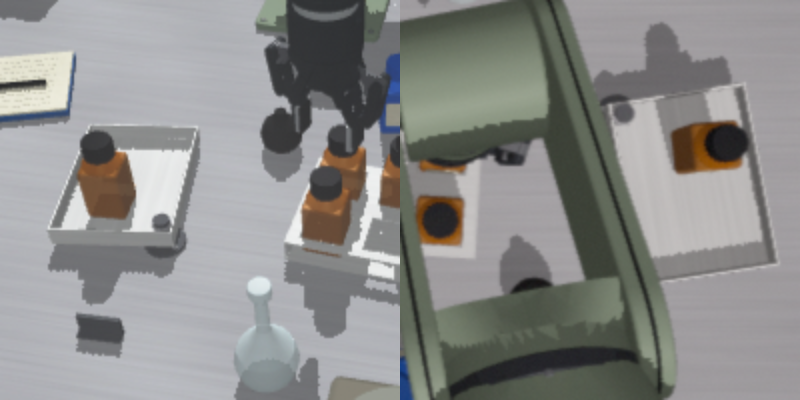

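The picture shows the first bottle upright on the tray: scene half at (107,175), top half cap at (725,143). The top-view lean is parallax. Next I test the bottle at (0.548, 0.110).

Request:
move_arm:
  moves:
    - [0,0,-1,0,0,0,0.65]
    - [0,0,-1,0,0,0,0.65]
    - [0,0,-0.8,0,0,0,0.65]
    - [0,0,-0.35,0,0,0,0.65]
    - [0,0,0,0,0,0,0.35]
    - [0,0,0,0,0,0,0.35]
    - [0,0,0,0,0,0,0.3]
    - [0,0,0,0,0,-0.7,0.3]
    - [0,0,0,0,0,-0.7,0.3]
    - [0,0,0,0,0,-0.7,0.3]

```text
t: 11.85
ee_pos: [0.548, 0.1109, 0.1041]
tcp_rot: [-3.141, 0.001, 2.645]
contact_force: [-1.1, -1.2, -1.6]
opening: 0.415
grip_force: 21.6
```

```bash
python3 s.py
```

```text
t 11.85
ee_pos [0.54802639 0.11086929 0.10411341]
tcp_rot [-3.14104103e+00  9.16674441e-04  2.64475894e+00]
contact_force [-1.12072402 -1.22476063 -1.64189317]
ft_torque [-0.37008259  0.16562553  0.04313867]
opening 0.41531949166453236
grip_force 21.55659556388855
j1,j6 [ 0.17958971 -0.89361103]
```

Request:
move_arm:
  moves:
    - [0,0,0,0,0,-0.7,0.3]
    - [0,0,0,0,0,-0.6,0.3]

```text
t: 12.05
ee_pos: [0.548, 0.1109, 0.1041]
tcp_rot: [-3.141, 0.001, 2.554]
contact_force: [-0.6, -1.0, -1.0]
opening: 0.409
grip_force: 21.5
```

```bash
python3 s.py|grep -E "rot|torq|force"
```

```text
tcp_rot [-3.14113207e+00  9.22009158e-04  2.55417278e+00]
contact_force [-0.62838706 -0.99017394 -1.0195965 ]
ft_torque [-0.36384329  0.08283125  0.03958935]
grip_force 21.54452919960022
```

Request:
move_arm:
  moves:
    - [0,0,0,0,0,-0.6,0.3]

```text
t: 12.15
ee_pos: [0.548, 0.1109, 0.1041]
tcp_rot: [-3.141, 0.001, 2.512]
contact_force: [-0.2, -1.5, -1.5]
opening: 0.411
grip_force: 21.6
```

```bash
python3 s.py|grep -E "rot|torq"
```

```text
tcp_rot [-3.14118552e+00  8.92788561e-04  2.51237512e+00]
ft_torque [-0.37496929  0.18363386  0.06133832]
```

Request:
move_arm:
  moves:
    - [0,0,0,0,0,-0.6,0.3]

```text
t: 12.25
ee_pos: [0.548, 0.1109, 0.1041]
tcp_rot: [-3.141, 0.001, 2.47]
contact_force: [-0.7, -0.9, -1.3]
opening: 0.412
grip_force: 21.6
```

```bash
python3 s.py|grep -E "rot|torq"
```

```text
tcp_rot [-3.14116146e+00  8.83495517e-04  2.47045347e+00]
ft_torque [-0.37644373  0.14336308  0.01708008]
```

Request:
move_arm:
  moves:
    - [0,0,0,0,0,-0.6,0.3]

```text
t: 12.35
ee_pos: [0.548, 0.1109, 0.1041]
tcp_rot: [-3.141, 0.001, 2.429]
contact_force: [-0.7, -1.3, -1.3]
opening: 0.411
grip_force: 21.5
```

```bash
python3 s.py|grep -E "rot|torq"
```

```text
tcp_rot [-3.14118264e+00  8.59836523e-04  2.42855389e+00]
ft_torque [-0.34127713  0.17567822  0.03095033]
```

Request:
move_arm:
  moves:
    - [0,0,0,0,0,-0.6,0.3]

```text
t: 12.45
ee_pos: [0.5479, 0.1109, 0.1041]
tcp_rot: [-3.141, 0.001, 2.387]
contact_force: [-0.8, -1.1, -1.7]
opening: 0.41
grip_force: 21.5
```

```bash
python3 s.py|grep -E "rot|torq"
```

```text
tcp_rot [-3.14118806e+00  8.59625653e-04  2.38669903e+00]
ft_torque [-0.3580862   0.12596054  0.06622863]
```

Request:
move_arm:
  moves:
    - [0,0,0,0,0,-0.7,0.3]
    - [0,0,0,0,0,-0.7,0.3]
    - [0,0,0,0,0,-0.7,0.3]
    - [0,0,0,0,0,-0.7,0.3]
    - [0,0,0,0,0,-0.7,0.3]
    - [0,0,0,0,0,-0.7,0.3]
    - [0,0,0,0,0,-0.6,0.3]

```text
t: 13.15
ee_pos: [0.5478, 0.1109, 0.104]
tcp_rot: [-3.141, 0.001, 2.051]
contact_force: [-0.3, -1.3, -2.0]
opening: 0.41
grip_force: 21.5
```

```bash
python3 s.py|grep -E "rot|torq"
```

```text
tcp_rot [-3.14128566e+00  7.76422384e-04  2.05143346e+00]
ft_torque [-0.33463578  0.20181124  0.02363135]
```

Request:
move_arm:
  moves:
    - [0,0,0,0,0,-0.6,0.3]

```text
t: 13.25
ee_pos: [0.5478, 0.111, 0.104]
tcp_rot: [-3.141, 0.001, 2.01]
contact_force: [-0.5, -1.2, -0.8]
opening: 0.415
grip_force: 21.5
```

```bash
python3 s.py|grep -E "rot|torq"
```

```text
tcp_rot [-3.14132393e+00  7.81642698e-04  2.00964312e+00]
ft_torque [-0.32689768  0.22587198  0.03317714]
```

Request:
move_arm:
  moves:
    - [0,0,0,0,0,-0.6,0.3]

```text
t: 13.35
ee_pos: [0.5478, 0.1109, 0.104]
tcp_rot: [-3.141, 0.001, 1.968]
contact_force: [-1.5, -1.8, -1.3]
opening: 0.412
grip_force: 21.5
```

```bash
python3 s.py|grep -E "rot|torq"
```

```text
tcp_rot [-3.14129390e+00  7.91180499e-04  1.96778866e+00]
ft_torque [-0.31941463  0.21526503  0.04450905]
```

Request:
move_arm:
  moves:
    - [0,0,0,0,0,-0.6,0.3]

```text
t: 13.45
ee_pos: [0.5476, 0.1109, 0.104]
tcp_rot: [-3.141, 0.001, 1.926]
contact_force: [-1.4, -3.4, 0.1]
opening: 0.412
grip_force: 21.6
```

```bash
python3 s.py|grep -E "rot|torq"
```

```text
tcp_rot [-3.14070029e+00  8.03652380e-04  1.92606163e+00]
ft_torque [-0.4794993   0.45780944  0.14731098]
```

Request:
move_arm:
  moves:
    - [0,0,0,0,0,-0.4,0.3]

```text
t: 13.55
ee_pos: [0.5475, 0.1108, 0.1039]
tcp_rot: [-3.14, 0.001, 1.899]
contact_force: [-2.0, -2.5, 0.7]
opening: 0.41
grip_force: 21.7
```

```bash
python3 s.py|grep -E "rot|torq"
```

```text
tcp_rot [-3.14044550e+00  9.73220854e-04  1.89918671e+00]
ft_torque [-0.43531729  0.46855605  0.51207685]
```

Request:
move_arm:
  moves:
    - [0,0,0,0,0,-0.4,0.3]

```text
t: 13.65
ee_pos: [0.5476, 0.1109, 0.1039]
tcp_rot: [-3.141, 0.001, 1.871]
contact_force: [-1.5, -1.6, 0.9]
opening: 0.411
grip_force: 21.8
```

```bash
python3 s.py|grep -E "rot|torq"
```

```text
tcp_rot [-3.14087423e+00  8.88635467e-04  1.87103800e+00]
ft_torque [-0.34127185  0.32328246  0.01814053]
```

Both loose caps are now found and seated. This one turned freely until 0.51 N m at about 0.88 rad. Now I lift and carry the second bottle.

Request:
move_arm:
  moves:
    - [0,0,0.3,0,0,0,0.3]
    - [0,0,0.6,0,0,0,0.3]
    - [0,0,0.8,0,0,0,0.3]
    - [0,0,0.9,0,0,0,0.3]
    - [0,0,0.9,0,0,0,0.3]
    - [0,0,0.9,0,0,0,0.3]
    - [0,0,0.7,0,0,0,0.3]
    - [0,0,0.3,0,0,0,0.3]

```text
t: 14.45
ee_pos: [0.5493, 0.112, 0.2411]
tcp_rot: [3.136, -0.0, 1.871]
contact_force: [-0.2, -0.4, -2.2]
opening: 0.416
grip_force: 21.5
```

Request:
move_arm:
  moves:
    - [-0.1,-0.4,0,0,0,0,0.3]
    - [-0.2,-0.8,0,0,0,0,0.3]
    - [-0.3,-1,0,0,0,0.3,0.3]
    - [-0.3,-1,0,0,0,0.3,0.3]
    - [-0.3,-1,0,0,0,0.3,0.3]
    - [-0.3,-1,0,0,0,0.3,0.3]
    - [-0.3,-1,0,0,0,0.3,0.3]
    - [-0.3,-1,0,0,0,0.3,0.3]
    - [-0.3,-1,0,0,0,0.3,0.3]
    - [-0.3,-1,0,0,0,0.3,0.3]
    - [-0.3,-1,0,0,0,0.3,0.3]
    - [-0.2,-0.8,0,0,0,0.3,0.3]

```text
t: 15.65
ee_pos: [0.4665, -0.165, 0.2372]
tcp_rot: [-3.14, -0.002, 2.081]
contact_force: [-0.1, -0.2, -1.9]
opening: 0.416
grip_force: 21.5
```

Request:
move_arm:
  moves:
    - [-0.1,-0.4,0,0,0,0,0.3]
    - [0,0,0,0,0,0,0.3]
    - [0,0,0,0,0,0,0.3]

```text
t: 15.95
ee_pos: [0.4653, -0.1732, 0.2379]
tcp_rot: [3.142, -0.001, 2.08]
contact_force: [-0.3, 0.1, -1.7]
opening: 0.412
grip_force: 21.5
```

```bash
python3 s.py
```

```text
t 15.95
ee_pos [ 0.46534725 -0.17315604  0.23788763]
tcp_rot [ 3.14151739e+00 -1.21426772e-03  2.07997733e+00]
contact_force [-0.30607226  0.111604   -1.68682263]
ft_torque [ 0.02376825 -0.02039394 -0.01025065]
opening 0.4117453983084237
grip_force 21.518595814704895
j1,j6 [-0.37989461 -0.88940358]
```

Request:
move_arm:
  moves:
    - [0,-0.28,-0.4,0,0,0,0.3]
    - [0,0,-0.8,0,0,0,0.3]
    - [0,0,-1,0,0,0,0.3]
    - [0,0,-1,0,0,0,0.3]
    - [0,0,-0.9,0,0,0,0.3]
    - [0,0,-0.5,0,0,0,0.3]
    - [0,0,-0.3,0,0,0,0.3]
    - [0,0,-0.07,0,0,0,0.3]
    - [0,0,-0.05,0,0,0,0.3]
    - [0,0,0,0,0,0,0.3]
    - [0,0,0,0,0,0,0.3]

```text
t: 17.05
ee_pos: [0.466, -0.1807, 0.1135]
tcp_rot: [3.141, 0.001, 2.081]
contact_force: [-0.8, 0.9, -2.2]
opening: 0.412
grip_force: 21.5
```

Request:
move_arm:
  moves:
    - [0,0,-0.03,0,0,0,0.3]
    - [0,0,0,0,0,0,0.3]

```text
t: 17.25
ee_pos: [0.4656, -0.1807, 0.1123]
tcp_rot: [3.141, 0.0, 2.081]
contact_force: [0.2, -0.6, -2.2]
opening: 0.414
grip_force: 21.5
```

Request:
move_arm:
  moves:
    - [0,0,-0.03,0,0,0,0.3]
    - [0,0,0,0,0,0,0.3]

```text
t: 17.45
ee_pos: [0.4655, -0.1806, 0.1113]
tcp_rot: [3.142, -0.0, 2.081]
contact_force: [-0.7, 0.2, -1.7]
opening: 0.414
grip_force: 21.5
```

Request:
move_arm:
  moves:
    - [0,0,-0.03,0,0,0,0.3]
    - [0,0,0,0,0,0,0.3]

```text
t: 17.65
ee_pos: [0.4656, -0.1807, 0.1107]
tcp_rot: [3.141, 0.0, 2.081]
contact_force: [-0.3, -0.4, -1.8]
opening: 0.412
grip_force: 21.6
```

Request:
move_arm:
  moves:
    - [0,0,-0.03,0,0,0,0.3]
    - [0,0,0,0,0,0,0.3]

```text
t: 17.85
ee_pos: [0.4658, -0.1811, 0.1105]
tcp_rot: [3.141, 0.001, 2.081]
contact_force: [-0.8, -1.5, 4.6]
opening: 0.41
grip_force: 22.0
```

```bash
python3 s.py | grep -E "pos|force"
```

```text
ee_pos [ 0.46582543 -0.18105194  0.11049155]
contact_force [-0.79946776 -1.532548    4.58203066]
grip_force 22.014137506484985
```

Request:
move_arm:
  moves:
    - [0,0,0,0,0,0,0.6]
    - [0,0,0,0,0,0,0.65]
    - [0,0,0,0,0,0,0.65]
    - [0,0,0.5,0,0,0,0.65]
    - [0,0,1,0,0,0,0.65]
    - [0,0,1,0,0,0,0.65]
    - [0,0,0.4,0,0,0,0.65]

```text
t: 18.55
ee_pos: [0.4666, -0.1809, 0.1843]
tcp_rot: [3.139, 0.003, 2.081]
contact_force: [0.4, -0.4, -0.1]
opening: 0.649
grip_force: 0.0
```

Request:
move_arm:
  moves:
    - [-0.3,0.6,0,0,0,-0.8,0.4]
    - [-0.4,0.9,0,0,0,-0.9,0]
    - [-0.4,0.9,0,0,0,-0.9,0]
    - [-0.4,0.9,0,0,0,-0.9,0]
    - [-0.4,0.9,0,0,0,-0.9,0]
    - [-0.4,0.8,0,0,0,-0.8,0]
    - [0,0,0,0,0,0,0]
    - [0,0,0,0,0,0,0]

```text
t: 19.35
ee_pos: [0.4081, -0.0556, 0.1821]
tcp_rot: [3.141, 0.0, 1.72]
contact_force: [0.5, -0.5, -0.6]
opening: 0.0
grip_force: 0.0
```

```bash
python3 - <<'E'
from plant import r
import cv2
a=r.capture("scene"); b=r.capture("top")
cv2.imwrite("pics/top_b.png",b["img"])
cv2.imwrite("pics/placed2.png",cv2.hconcat([cv2.resize(a["img"][100:300,150:350],None,fx=2,fy=2),cv2.resize(b["img"][90:290,330:530],None,fx=2,fy=2)]))
E
python3 s.py
```

```text
t 19.45
ee_pos [ 0.40855421 -0.056194    0.18222761]
tcp_rot [3.14125171e+00 3.57046001e-04 1.71789474e+00]
contact_force [ 0.10359552 -0.72597097 -0.30519218]
ft_torque [-0.04868216 -0.04755788  0.00186293]
opening -0.001332220585415581
grip_force 0.0
j1,j6 [-0.1644013  -0.31135363]
```

View pics/placed2.png

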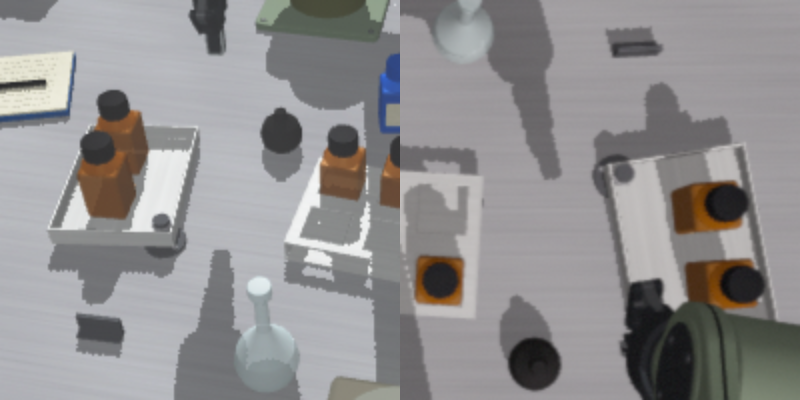

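The picture shows both bottles upright on the tray, scene half at (107,180) and (122,130). The wall and free corner are clear for the push. I'll compute the arc about the pin.

```bash
python3 - <<'E'
import numpy as np
P=np.array([.585,-.085]); t0=.147
w=lambda th,y:P+np.array([-.171*np.cos(th)-y*np.sin(th),-.171*np.sin(th)+y*np.cos(th)])
prev=w(t0,.055)
n=w(t0,.028); print("approach",(n-prev)/.025); prev=n; pt=t0
st=[0.3,0.5]+[0.75]*40
th=t0
for s in st:
    th+=np.deg2rad(4*s); n=w(th,.028); print(round(th,3),np.round((n-prev)/.025,2),s,np.round(n,3)); prev=n
    if th>1.6: break
E
```

```text
approach [ 0.15818884 -1.06835214]
0.168 [-0.   -0.15] 0.3 [ 0.412 -0.086]
0.203 [ 0.01 -0.24] 0.5 [ 0.412 -0.092]
0.255 [ 0.02 -0.36] 0.75 [ 0.412 -0.101]
0.308 [ 0.04 -0.36] 0.75 [ 0.414 -0.11 ]
0.36 [ 0.06 -0.36] 0.75 [ 0.415 -0.119]
0.412 [ 0.08 -0.35] 0.75 [ 0.417 -0.128]
0.465 [ 0.1  -0.35] 0.75 [ 0.42  -0.137]
0.517 [ 0.12 -0.34] 0.75 [ 0.423 -0.145]
0.569 [ 0.13 -0.34] 0.75 [ 0.426 -0.154]
0.622 [ 0.15 -0.33] 0.75 [ 0.43  -0.162]
0.674 [ 0.17 -0.32] 0.75 [ 0.434 -0.17 ]
0.726 [ 0.19 -0.31] 0.75 [ 0.439 -0.178]
0.779 [ 0.2 -0.3] 0.75 [ 0.444 -0.185]
0.831 [ 0.22 -0.29] 0.75 [ 0.449 -0.192]
0.884 [ 0.23 -0.28] 0.75 [ 0.455 -0.199]
0.936 [ 0.25 -0.27] 0.75 [ 0.461 -0.206]
0.988 [ 0.26 -0.25] 0.75 [ 0.468 -0.212]
1.041 [ 0.27 -0.24] 0.75 [ 0.474 -0.218]
1.093 [ 0.29 -0.22] 0.75 [ 0.482 -0.224]
1.145 [ 0.3  -0.21] 0.75 [ 0.489 -0.229]
1.198 [ 0.31 -0.19] 0.75 [ 0.497 -0.234]
1.25 [ 0.32 -0.18] 0.75 [ 0.505 -0.238]
1.302 [ 0.33 -0.16] 0.75 [ 0.513 -0.242]
1.355 [ 0.33 -0.14] 0.75 [ 0.521 -0.246]
1.407 [ 0.34 -0.13] 0.75 [ 0.53  -0.249]
1.459 [ 0.35 -0.11] 0.75 [ 0.538 -0.252]
1.512 [ 0.35 -0.09] 0.75 [ 0.547 -0.254]
1.564 [ 0.36 -0.07] 0.75 [ 0.556 -0.256]
1.617 [ 0.36 -0.05] 0.75 [ 0.565 -0.257]
```

Request:
move_arm:
  moves:
    - [0,0,-0.7,0,0,0,0]
    - [0,0,-1,0,0,0,0]
    - [0,0,-1,0,0,0,0]
    - [0,0,-1,0,0,0,0]
    - [0,0,-1,0,0,0,0]
    - [0,0,-0.8,0,0,0,0]
    - [0,0,-0.5,0,0,0,0]
    - [0,0,0,0,0,0,0]

```text
t: 20.25
ee_pos: [0.4074, -0.0562, 0.0308]
tcp_rot: [-3.138, -0.001, 1.717]
contact_force: [0.2, -0.6, -0.5]
opening: -0.001
grip_force: 0.0
```

Request:
move_arm:
  moves:
    - [0.1,-0.3,0,0,0,0,0]
    - [0.05,-0.3,0,0,0,0,0]
    - [0,-0.25,0,0,0,0,0]
    - [0,-0.2,0,0,0,0,0]
    - [0,-0.15,0,0,0,0.3,0]
    - [0,-0.25,0,0,0,0.5,0]
    - [0.02,-0.36,0,0,0,0.75,0]
    - [0.04,-0.36,0,0,0,0.75,0]
    - [0.06,-0.36,0,0,0,0.75,0]
    - [0.08,-0.35,0,0,0,0.75,0]
    - [0.1,-0.35,0,0,0,0.75,0]
    - [0.12,-0.34,0,0,0,0.75,0]

```text
t: 21.45
ee_pos: [0.4219, -0.1451, 0.0325]
tcp_rot: [-3.141, -0.001, 2.091]
contact_force: [0.3, 0.6, 0.3]
opening: 0.001
grip_force: 0.5
```

```bash
python3 - <<'E'
from plant import r
import cv2
a=r.capture("scene")
cv2.imwrite("pics/push1.png",cv2.resize(a["img"][100:300,100:350],None,fx=2,fy=2))
E
python3 s.py
```

```text
t 21.5
ee_pos [ 0.42309821 -0.14629019  0.0326089 ]
tcp_rot [3.14065110e+00 1.38697726e-03 2.09145178e+00]
contact_force [ 1.37522728 -0.52590972 -0.2925469 ]
ft_torque [-0.04532222  0.00139715 -0.01582312]
opening -0.0030239990601189557
grip_force 0.0
j1,j6 [-0.3584747  -0.87891108]
```

View pics/push1.png

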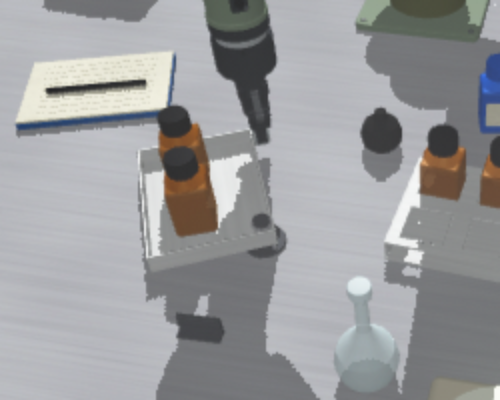

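The tray is turning with both bottles standing, and the fingers are on the wall at (262,135). I'll continue along the arc.

Request:
move_arm:
  moves:
    - [0.13,-0.34,0,0,0,0.75,0]
    - [0.15,-0.33,0,0,0,0.75,0]
    - [0.17,-0.32,0,0,0,0.75,0]
    - [0.19,-0.31,0,0,0,0.75,0]
    - [0.2,-0.3,0,0,0,0.75,0]
    - [0.22,-0.29,0,0,0,0.75,0]
    - [0.23,-0.28,0,0,0,0.75,0]
    - [0.25,-0.27,0,0,0,0.75,0]
    - [0.26,-0.25,0,0,0,0.75,0]
    - [0.27,-0.24,0,0,0,0.75,0]
    - [0.29,-0.22,0,0,0,0.75,0]
    - [0.3,-0.21,0,0,0,0.75,0]

```text
t: 22.7
ee_pos: [0.4883, -0.2288, 0.0323]
tcp_rot: [-3.142, -0.001, 2.718]
contact_force: [-0.8, 0.4, 0.3]
opening: 0.003
grip_force: 0.5
```

Request:
move_arm:
  moves:
    - [0.31,-0.19,0,0,0,0.75,0]
    - [0.32,-0.18,0,0,0,0.75,0]
    - [0.33,-0.16,0,0,0,0.7,0]
    - [0.3,-0.13,0,0,0,0.6,0]
    - [0.2,-0.08,0,0,0,0.45,0]

```text
t: 23.2
ee_pos: [0.5253, -0.2473, 0.0323]
tcp_rot: [3.141, -0.001, 2.944]
contact_force: [-0.2, 0.4, 0.9]
opening: -0.002
grip_force: 0.4
```

```bash
python3 s.py|grep -E "pos|rot|force"; python3 - <<'E'
from plant import r
import cv2
a=r.capture("scene")
cv2.imwrite("pics/push2.png",cv2.resize(a["img"][130:330,100:350],None,fx=2.4,fy=2.4))
E
```

```text
ee_pos [ 0.52526436 -0.24732904  0.03226048]
tcp_rot [ 3.14127544e+00 -6.69086672e-04  2.94407694e+00]
contact_force [-0.18782475  0.44541605  0.88741686]
grip_force 0.4380994476377964
```

View pics/push2.png

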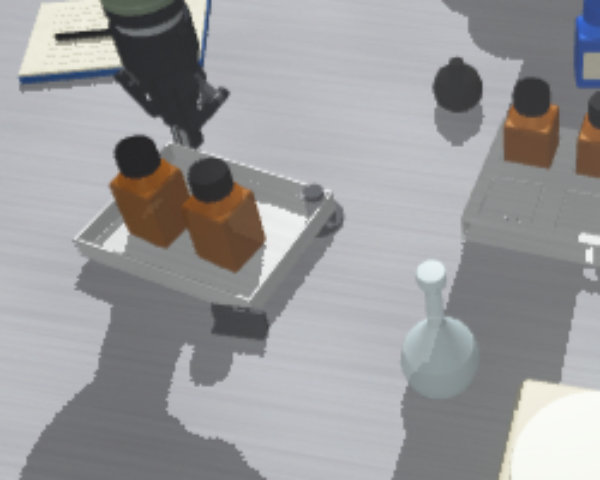

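The tray's far side is nearly at the stop angle at (240,320), with both bottles standing. Now I make slow final steps, watching the force.

Request:
move_arm:
  moves:
    - [0.15,-0.05,0,0,0,0.3,0]
    - [0.12,-0.04,0,0,0,0.2,0]
    - [0.1,-0.03,0,0,0,0.2,0]

```text
t: 23.55
ee_pos: [0.5343, -0.2501, 0.0322]
tcp_rot: [3.141, -0.001, 2.993]
contact_force: [-0.9, 0.4, -0.1]
opening: 0.0
grip_force: 0.4
```

Request:
move_arm:
  moves:
    - [0.1,-0.03,0,0,0,0.2,0]
    - [0.1,-0.02,0,0,0,0.2,0]
    - [0,0,0,0,0,0,0]

```text
t: 23.85
ee_pos: [0.5401, -0.2518, 0.0324]
tcp_rot: [-3.141, 0.001, 3.02]
contact_force: [0.2, 0.3, -0.7]
opening: 0.0
grip_force: 0.0
```

Request:
move_arm:
  moves:
    - [0.1,-0.02,0,0,0,0.2,0]
    - [0.1,-0.02,0,0,0,0.2,0]
    - [0,0,0,0,0,0,0]

```text
t: 24.15
ee_pos: [0.5452, -0.2528, 0.0325]
tcp_rot: [-3.141, 0.001, 3.048]
contact_force: [0.1, 0.5, 0.2]
opening: 0.002
grip_force: 0.0
```

Request:
move_arm:
  moves:
    - [0.1,-0.02,0,0,0,0.2,0]
    - [0.1,-0.02,0,0,0,0.2,0]
    - [0,0,0,0,0,0,0]

```text
t: 24.45
ee_pos: [0.5502, -0.2537, 0.0324]
tcp_rot: [-3.141, 0.001, 3.076]
contact_force: [0.2, -0.9, 0.0]
opening: -0.004
grip_force: 0.0
```

Request:
move_arm:
  moves:
    - [0.1,-0.02,0,0,0,0.2,0]
    - [0,0,0,0,0,0,0]

```text
t: 24.65
ee_pos: [0.5525, -0.2542, 0.0324]
tcp_rot: [-3.142, 0.001, 3.09]
contact_force: [-0.2, 0.1, -1.0]
opening: -0.0
grip_force: 0.0
```

Request:
move_arm:
  moves:
    - [0.1,-0.01,0,0,0,0.2,0]
    - [0.1,-0.01,0,0,0,0.2,0]
    - [0,0,0,0,0,0,0]

```text
t: 24.95
ee_pos: [0.5576, -0.2547, 0.0324]
tcp_rot: [-3.142, 0.001, 3.118]
contact_force: [-0.6, 0.3, -0.1]
opening: -0.004
grip_force: 0.0
```

Request:
move_arm:
  moves:
    - [0.1,-0.01,0,0,0,0.2,0]
    - [0.1,-0.01,0,0,0,0.2,0]
    - [0,0,0,0,0,0,0]

```text
t: 25.25
ee_pos: [0.5626, -0.2552, 0.0324]
tcp_rot: [-3.142, 0.001, -3.137]
contact_force: [-0.1, -0.0, 0.8]
opening: 0.003
grip_force: 0.0
```

```bash
python3 s.py|grep -E "pos|rot|force"; python3 - <<'E'
from plant import r
import cv2
a=r.capture("scene");b=r.capture("top")
cv2.imwrite("pics/top_c.png",b["img"])
cv2.imwrite("pics/push3.png",cv2.hconcat([cv2.resize(a["img"][170:290,110:250],None,fx=2.8,fy=2.8),cv2.resize(b["img"][90:210,420:560],None,fx=2.8,fy=2.8)]))
E
```

```text
ee_pos [ 0.56264736 -0.25519814  0.03239855]
tcp_rot [-3.14151717e+00  9.05355641e-04 -3.13747366e+00]
contact_force [-0.05719036 -0.01338282  0.84094162]
grip_force 0.0
```

View pics/push3.png

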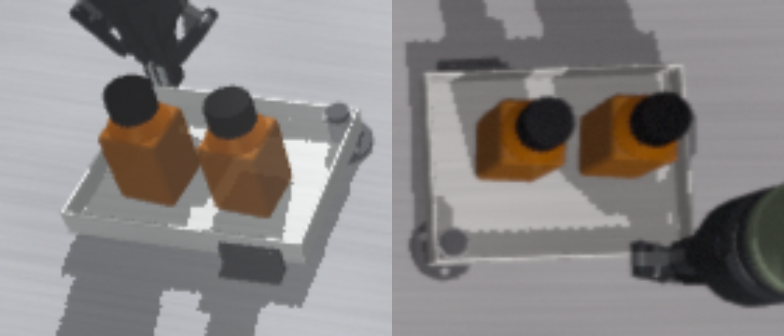

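The far side is almost at the stop: top half (475,65), scene half (250,262). Both bottles are standing. I keep stepping until I feel contact.

Request:
move_arm:
  moves:
    - [0.1,0,0,0,0,0.2,0]
    - [0,0,0,0,0,0,0]

```text
t: 25.55
ee_pos: [0.5648, -0.2551, 0.0324]
tcp_rot: [3.142, 0.0, -3.123]
contact_force: [-0.9, 0.0, -0.4]
opening: 0.003
grip_force: 0.0
```

Request:
move_arm:
  moves:
    - [0.1,0,0,0,0,0.2,0]
    - [0,0,0,0,0,0,0]

```text
t: 25.75
ee_pos: [0.5651, -0.2551, 0.0323]
tcp_rot: [3.141, -0.005, -3.108]
contact_force: [-5.5, -1.5, 3.4]
opening: -0.001
grip_force: 2.9
```

Request:
move_arm:
  moves:
    - [0.1,0,0,0,0,0,0]
    - [0,0,0,0,0,0,0]

```text
t: 25.95
ee_pos: [0.5652, -0.2551, 0.0323]
tcp_rot: [3.14, -0.01, -3.108]
contact_force: [-11.5, -2.2, 7.1]
opening: 0.001
grip_force: 5.9
```

The tool is blocked at 0.5651 and the force rises to 11 N, so the tray is against its stop. I back off straight and lift away.

Request:
move_arm:
  moves:
    - [-0.15,0,0,0,0,0,0]
    - [-0.2,0,0,0,0,0,0]
    - [-0.6,0,0,0,0,0,0]
    - [-0.9,0,0,0,0,0,0]
    - [-0.6,0,0.8,0,0,0,0]
    - [-0.5,0,1,0,0,0,0]
    - [-0.5,0,1,0,0,0,0]
    - [-0.8,0.4,1,0,0,0,0]
    - [-0.8,0.6,1,0,0,0,0]
    - [-0.8,0.8,1,0,0,0,0]
    - [-0.5,0.8,0.8,0,0,0,0]
    - [0,0,0,0,0,0,0]

```text
t: 27.15
ee_pos: [0.4107, -0.189, 0.2]
tcp_rot: [-3.14, 0.005, -3.108]
contact_force: [0.4, 0.5, 0.4]
opening: 0.001
grip_force: 0.0
```

```bash
python3 s.py|grep -E "pos|force"; python3 - <<'E'
from plant import r
import cv2
a=r.capture("scene");b=r.capture("top")
cv2.imwrite("pics/fin.png",cv2.hconcat([cv2.resize(a["img"][150:310,110:410],None,fx=1.4,fy=1.4),cv2.resize(b["img"][85:245,290:510],None,fx=1.4,fy=1.4)]))
E
```

```text
ee_pos [ 0.41069967 -0.18896538  0.20002978]
contact_force [0.39415502 0.48507735 0.40782417]
grip_force 0.0
```

View pics/fin.png

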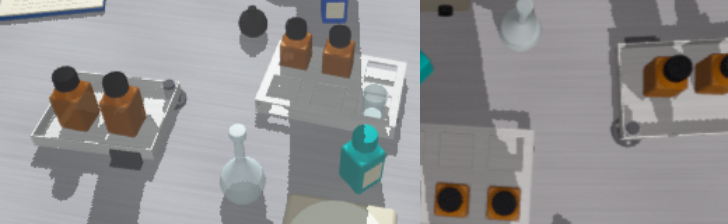

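The tray is at its stop with both bottles standing on it, at (75,98) and (122,103). The two sound bottles and the beaker are still in the rack, and the arm is clear of everything. Handing in.

```bash
python3 -c "
from plant import r
print(r.hand_in())"
```

```text
the job is handed in; nothing more can be done
None
```

I found both loose caps, snugged them until they seated, stood their bottles upright on the swing tray, swung the tray to its stop and handed the job in at about 27 s; the other two caps were not tested, since the task says only two are loose.

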